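# Tap the jammed bearing ball out of the clear bottle

### The arm

A 7-joint arm with a two-finger parallel gripper is mounted at the origin on the work surface. World frame = base frame: x ahead of the robot, y to its left, z up, the work surface at z = 0. Lengths are in m, angles in rad, forces in N, time in s.
With the tool pointing down it reaches from about 0.425 to 0.925 m from the base axis. Payload 6.8 kg.
Tool frame: the origin (TCP) lies at the very end of the fingers, on their centre line; the grasp point (between the pads) lies 19 mm behind it; z points along the fingers, y is the line along which they close (so a half turn about z gives the same grasp; the last joint's range is limited). The gripper opens to 85 mm and grips with 20 to 120 N. Pads are 22 mm wide; open, the fingers measure 114 mm over their backs; the gripper's body (76 mm by 85 mm) begins 54 mm behind the grasp point. The pads swing forward as they close: fully open they stand 13 mm farther back than shut.
Start: joints at [1.01, 0.477, 0.022, 1.555, -0.011, 1.109, -0.083], TCP at [0.295, -0.607, 0.195] pointing down, gripper open.
Joint ranges: [-2.96, 2.96], [-0.34, 2.1], [-1.41, 1.46], [0.24, 2.44], [-1.37, 4.51], [0.17, 1.92], [-2.96, 2.96]. Speed limits (rad/s): [2.39, 2.39, 3.14, 3.14, 3.14, 3.14, 3.14].

### API

Orientations are given as a rotation vector (axis times angle).
In Python, from bench import r gives the robot as it stands.
- The arm moves only by the tool play_rows, never from a script. Its argument "targets" is text: rows parted by semicolons, each of 5 numbers parted by spaces: the closure, from -1 (fully open) to 1 (shut), then the shift along the tool's x, y, z in m, then the turn about the tool's z in rad. In form: gripper dx dy dz spin; .... A call has 1 to 8 rows; each row is the pose to reach, as a shift and turn from the pose commanded when the call began, along the tool's axes at that moment; what a row does not reach only later rows make up. A row lasts 1/12 s, in which the tool goes at most 41.7 mm and 7.16 degrees, less where a joint would pass 70% of its speed; a pose out of reach is approached as far as the arm can. A call with a gripper value outside its range is refused whole. The fingers move at their own pace and stop on an object; "squeeze" is the grip in N (left out, the last holds). Time passes only in rows, so rows that repeat a pose let the fingers close. It gives the time, the measured TCP pose, the force, the opening and the grip force at its end, in the units of the state.
- r.get_obs(): the state, without advancing time (a new reading comes with each control period).
- r.grab_frame(name): name is "scene" or "top" or "wrist"; returns the picture (480x640x3 uint8, red, green, blue); there is no depth.
- r.camera_info(name): a dict with "fov_y" (degrees; the focal length in pixels is half the picture's height over the tangent of half this angle, whatever the lens; pixels are square), "cx", "cy" (the principal point, pixels), "k1" (the pictures are not rectified: a ray, as slopes to the right and down, at radius r is drawn at 1 + k1 r^2 times it, then the intrinsics apply), "position" and "rotation" of the camera in the world. Camera axes: x right, y down, z forward; pixel columns grow to the right and rows downward; lengths in m; the calibration is good to about 2 mm. A picture is of the moment at which its call begins: read the wrist's pose just before it. camera_info takes no time and is no camera call; for the wrist camera it gives the pose at the moment of the call.
- r.hand_in(): hands the job in; it is judged then, once.
The state is a dict: "clock": time; "joints": joint angles; "qvel": joint speeds; "tau": joint torques, N m; "tcp_pos": TCP position; "orientation": TCP orientation; "contact_force": force on the tool from outside, world axes, zero at the start; "moment": the same for the moment, N m; "grip_width": finger opening in m; "gripper_force": force on a finger pad.
Only numpy, scipy, OpenCV 4.12 (cv2) and the standard library are available. Lean on these libraries where they do the work, as an engineer would, in place of code of your own. Each camera call takes 0.05 s, during which the arm holds its last target. There are 200 camera calls.

### The job

The last steel bearing ball has jammed in the neck of the clear bottle with the blue bands. Set the small steel tray with the yellow grip on the bench under the mouth of that bottle, then tap the bottle smartly on its side until the ball drops into the tray, and leave the tray standing there with the ball in it. Do not disturb the amber bottle.

Things in the scene. Friction and masses are not known exactly. Their poses are not given: they have to be found in the camera images.
- clear_bottle: (mm) clear bottle, blue band and rim, fixed stand, leaning 28 deg mouth-down; barrel 60 dia x 110, neck 34, rim 41. Origin: mid-barrel on its axis, 145 above the bench; x level, from mouth to base end; y sideways; z up. Mouth centre (-106,0,-56), rim's lowest edge 70 above the bench. Stand's foot x -45..75, y +-45, 12 thick. Sprung sideways (y): gives 15 each way, 0.25 N/mm, swings back
- amber_bottle: brown bottle with black band and rim, same size, lean, axes and sprung stand as the clear one, to be left alone. Origin: mid-barrel on its axis, 145 mm above the bench; x level, from mouth to base end; y sideways; z up
- pan: loose open steel tray, 100 (x) by 120 (y) mm, walls 25 high, 4 thick, 0.16 kg, upright yellow grip on its -x wall. Origin: centre of underside; z up. Grip: 14 thick (y), x -50..-87, 2..52 mm high; pinch it across y at x -73, 35 high. Raised less than 30 mm the tray passes under the bottle's mouth, which is the way to bring it in
- ball: steel ball, 18 mm, 24 g; origin its centre. Caught behind a nib in the clear bottle's neck, 24 mm inside the mouth. A brisk tap on the barrel's side, along the bottle's y at 0.15 to 0.3 m/s, 5 to 10 mm past first touch and back, frees it; a slow push does not. It rolls out within 1 s and lands about 30 mm beyond the mouth (bottle's -x), up to 35 mm to either side

How it is judged:
On the way, in this order (a step that is already met when the one before it is completed fails the run):
1. the tray stands on the bench under the clear bottle's mouth, the ball still jammed (x of pan in the frame of clear_bottle between -0.18 and -0.09 m and y of pan in the frame of clear_bottle between -0.05 and 0.05 m and height (world z) of pan below 0.006 m and distance between ball and clear_bottle below 0.106 m), for 0.2 s.
2. the clear bottle has been tapped (swung at least 2 mm in its stand) (distance of clear_bottle from where it was at the start of the episode above 0.002 m).
At the end, for the whole second after the job is handed in: the ball lies in the tray; the tray stands flat under the clear bottle's mouth (centre 90 to 180 mm ahead of mid-barrel, within 50 mm of the bottle's axis); the clear bottle is back within 4 mm and the amber one within 3 mm of where they started (x of ball in the frame of pan between -0.048 and 0.048 m and y of ball in the frame of pan between -0.058 and 0.058 m and z of ball in the frame of pan between 0 and 0.025 m and x of pan in the frame of clear_bottle between -0.18 and -0.09 m and y of pan in the frame of clear_bottle between -0.05 and 0.05 m and height (world z) of pan below 0.006 m and angle between pan's own z axis and vertical below 0.1 rad and distance of clear_bottle from where it was at the start of the episode below 0.004 m and distance of amber_bottle from where it was at the start of the episode below 0.003 m); the robot touches nothing.
It fails at once if the amber bottle is knocked (moved more than 5 mm) (distance of amber_bottle from where it was at the start of the episode above 0.005 m).
It also fails if it takes over 42 s, if anything falls off the work surface, if the arm or the gripper's body presses on something with over 40 N, if the wrist force passes 120 N, or if a joint passes its speed limit or range.

## Working session

There is one attempt and no reset: what is moved stays moved. The work goes in short steps, Python scripts to look and compute and a tool call to move; the robot and the scene stay as the last step left them, time stands still between calls to the robot, and variables do not carry over. Pictures are saved under pics/ and viewed, at most 12 in all, crops included, and the job is handed in when it is done.

Besides the shell and the picture viewer there is one more tool, called as name(argument=value, ...), one argument or row to a line, values as JSON. play_rows: Moves the arm, as the interface text tells. Its arguments: {"type":"object","properties":{"targets":{"type":"string"},"squeeze":{"type":"number"}},"required":["targets"]}

```bash
mkdir -p pics; cat > h.py <<'E'
import numpy as np, cv2
from bench import r
from scipy.spatial.transform import Rotation as R
def K(n):
    c=r.camera_info(n); f=240/np.tan(np.radians(c["fov_y"])/2); return c,f
def rot(c):
    a=np.array(c["rotation"],float); return a if a.shape==(3,3) else R.from_rotvec(a).as_matrix() if a.size==3 else R.from_quat(a).as_matrix()
def ray(n,u,v,c=None):
    c0,f=K(n); c=c or c0
    d=np.array([(u-c["cx"])/f,(v-c["cy"])/f]); p=d.copy()
    for _ in range(30): p=d/(1+c["k1"]*(p@p))
    w=rot(c)@np.array([p[0],p[1],1]); return np.array(c["position"]),w
def atz(n,u,v,z,c=None):
    o,w=ray(n,u,v,c); return o+w*(z-o[2])/w[2]
def proj(n,P,c=None):
    c0,f=K(n); c=c or c0
    q=rot(c).T@(np.array(P)-np.array(c["position"])); p=q[:2]/q[2]; p=p*(1+c["k1"]*(p@p)); return p*f+[c["cx"],c["cy"]]
def save(n,name): cv2.imwrite("pics/"+name+".png",r.grab_frame(n)[:,:,::-1])
E
python3 - <<'E'
from h import *
for n in("scene","top"): print(n,r.camera_info(n)); save(n,n+"0")
print(r.get_obs())
E
```

```text
scene {'fov_y': 42.72655786614766, 'cx': 321.7216261772902, 'cy': 237.42704655995655, 'k1': -0.19871230177311278, 'position': array([ 0.84924678, -0.46461467,  0.81616912]), 'rotation': array([-2.43610462, -0.63406266,  0.20053962])}
top {'fov_y': 53.28522492470218, 'cx': 319.2948165797622, 'cy': 230.25404919877255, 'k1': -0.016370151750794953, 'position': array([ 0.46460163, -0.01070357,  0.82363716]), 'rotation': array([-2.0979198 ,  2.13152949, -0.179098  ])}
{'clock': 0.1, 'joints': array([ 1.00990643,  0.47771404,  0.02237378,  1.55632857, -0.01148331,
        1.10927903, -0.0830943 ]), 'qvel': array([-9.84489084e-04, -2.08367152e-03,  4.94806360e-05, -3.05070476e-03,
       -3.18573553e-05, -1.04513277e-04, -1.24643818e-04]), 'tau': array([ 3.31398296e-03, -5.97764146e+01,  1.61312733e+00, -2.81953686e+01,
        1.28225141e-02,  5.02938768e-03, -4.90618515e-05]), 'tcp_pos': array([ 0.295011  , -0.60648279,  0.193936  ]), 'orientation': array([-3.05994129e+00, -7.04847980e-01,  7.83272055e-04]), 'contact_force': array([-0.15265926,  0.91655109,  0.83960942]), 'moment': array([ 0.00595814, -0.0268164 , -0.02125204]), 'gripper_force': 0.0, 'grip_width': 0.08516539089655982}
```

View pics/scene0.png

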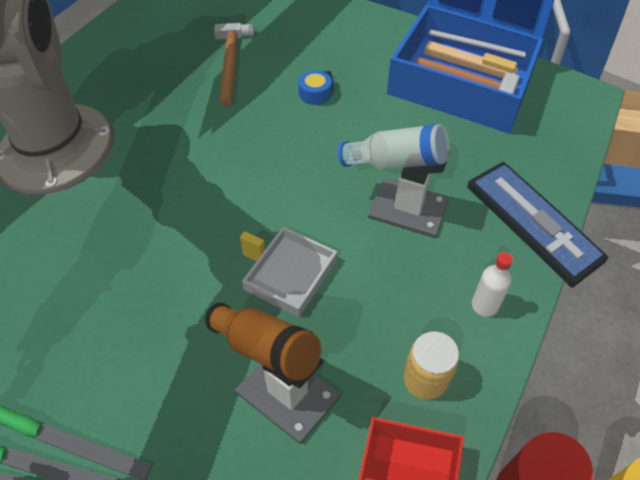

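View pics/top0.png

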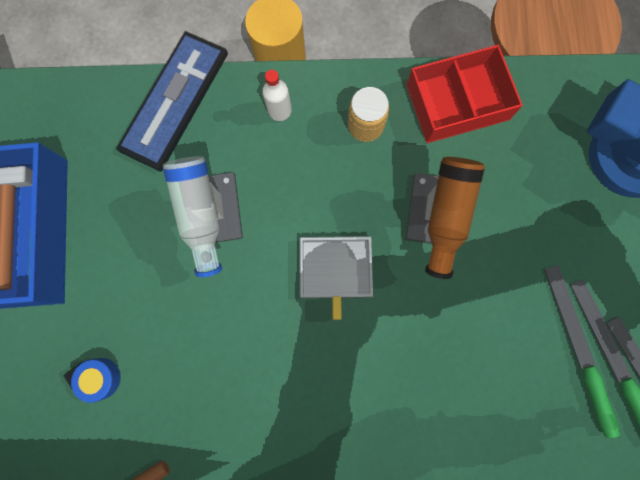

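The scene picture shows the clear bottle's mouth at about (345,153), and the tray with its grip at (252,247). In the top picture the clear bottle's mouth is at about (208,271), the tray's corners at about (300,237) to (372,297) with the grip at (337,308), and the amber bottle's mouth at (440,272).

```bash
python3 - <<'E'
import cv2
a=cv2.imread("pics/top0.png")[145:325,150:390]
cv2.imwrite("pics/c1.png",cv2.resize(a,None,fx=3.333,fy=3.333,interpolation=cv2.INTER_CUBIC))
E
```

```text
(no output)
```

View pics/c1.png

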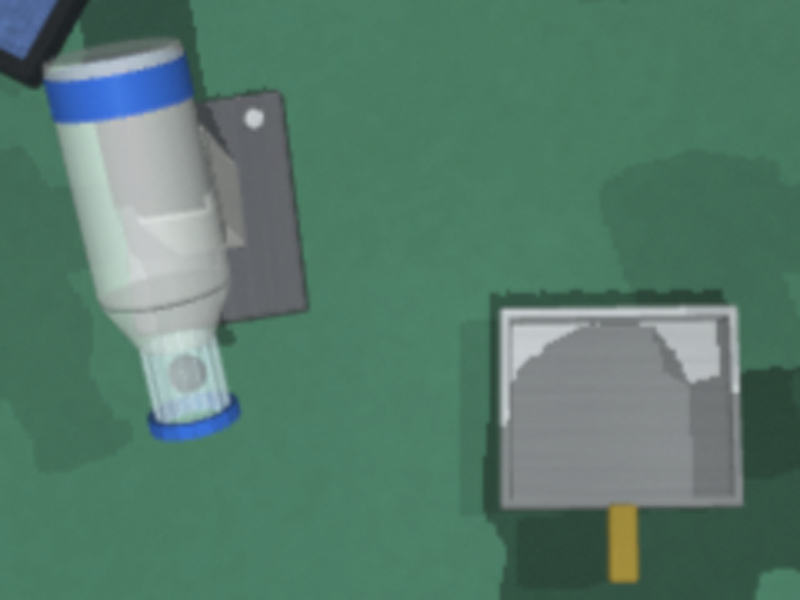

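The crop shows the foot's right-hand corners at (283,91) and (308,309), the mouth rim's centre at about (195,418), and the barrel's base band from (45,85) to (190,60). The tray's rim corners are at (500,308), (738,306), (742,506) and (502,508), and the grip's top runs over (609–638, 505–582).

```bash
python3 - <<'E'
from h import *
q=lambda u,v,z: atz("top",150+u/3.3333,145+v/3.3333,z)
A=q(283,91,.012);B=q(308,309,.012);print("foot",A,B,np.linalg.norm(A-B))
ex=(A-B)/np.linalg.norm(A-B);yaw=np.arctan2(ex[1],ex[0]);print("yaw",yaw)
ey=np.array([-ex[1],ex[0],0]);O=B+.045*ex+.045*ey;O[2]=.145;print("O foot",O)
M=q(195,418,.089);O2=M+.106*ex;O2[2]=.145;print("mouth",M,"O mouth",O2)
C=[q(*p,.025) for p in((500,308),(738,306),(742,506),(502,508))]
c=np.mean(C,0);print("tray",c,[np.linalg.norm(C[i]-C[i-1]) for i in range(4)])
d=(C[0]+C[1]-C[2]-C[3]);print("tray yaw",np.arctan2(d[1],d[0]))
print("grip",q(609,543,.052),q(638,543,.052),q(623,582,.052),q(623,505,.052))
# check in scene
for P in(M,c): print(proj("scene",P))
ob=r.get_obs();print(R.from_rotvec(ob["orientation"]).as_matrix().round(3))
# amber mouth
print("amber mouth",atz("top",440,272,.089),"amber base",atz("top",462,165,.2))
E
```

```text
foot [0.72599644 0.15164131 0.012     ] [0.60787478 0.13635024 0.012     ] 0.11910728475914391
yaw 0.1287358844107621
O foot [0.64672527 0.18675499 0.145     ]
mouth [0.54382295 0.17427857 0.089     ] O mouth [0.6489458  0.18788691 0.145     ]
tray [ 0.55343826 -0.02423807  0.025     ] [np.float64(0.10094746109457335), np.float64(0.12090021058450924), np.float64(0.10069148093938404), np.float64(0.11912766437201483)]
tray yaw -0.005530900883485748
grip [ 0.48476956 -0.01702268  0.052     ] [ 0.48456537 -0.03087015  0.052     ] [ 0.46633847 -0.02332988  0.052     ] [ 0.50268609 -0.02408167  0.052     ]
[345.45583241 154.31766597]
[289.86419139 266.05548064]
[[ 0.899  0.437 -0.001]
 [ 0.437 -0.899  0.001]
 [-0.    -0.002 -1.   ]]
amber mouth [ 0.53562415 -0.18207855  0.089     ] amber base [ 0.66956605 -0.1948105   0.2       ]
```

play_rows(
  targets="-1 0.014 -0.014 0 0.04; -1 0.038 -0.040 0 0.1; -1 0.065 -0.069 0 0.16; -1 0.093 -0.098 0 0.22; -1 0.121 -0.127 0 0.28; -1 0.148 -0.156 0 0.34; -1 0.176 -0.185 0 0.4; -1 0.203 -0.214 0 0.452",
)

```text
clock: 0.77
tcp_pos: [0.3843, -0.3236, 0.1946]
orientation: [-3.141, 0.003, 0.0]
contact_force: [1.0, 0.5, 0.6]
grip_width: 0.0853
gripper_force: 0.0
```

play_rows(
  targets="-1 0.013 -0.039 0 0; -1 0.025 -0.077 0.01 0; -1 0.037 -0.116 0.02 0; -1 0.050 -0.154 0.03 0; -1 0.062 -0.193 0.04 0; -1 0.075 -0.232 0.05 0; -1 0.087 -0.271 0.06 0; -1 0.097 -0.300 0.07 0",
)

```text
clock: 1.43
tcp_pos: [0.4813, -0.0223, 0.1244]
orientation: [-3.141, -0.004, -0.001]
contact_force: [-0.4, 0.3, 0.5]
grip_width: 0.0854
gripper_force: 0.0
```

```bash
python3 - <<'E'
from h import *
save("wrist","w1"); print(r.camera_info("wrist")); ob=r.get_obs(); print(ob["tcp_pos"],ob["orientation"])
print(proj("wrist",[.481,-.024,.052]))
E
```

```text
{'fov_y': 68.18559524689444, 'cx': 320.32998170051525, 'cy': 233.45020436657293, 'k1': -0.031483970144936646, 'position': array([ 0.55086598, -0.01635891,  0.30255019]), 'rotation': array([ 2.08702559, -2.06742245, -0.28529835])}
[ 0.48234666 -0.01585028  0.12297883] [-3.13729529e+00 -1.55527897e-02  8.49293942e-05]
[330.95004752 233.83615827]
```

View pics/w1.png

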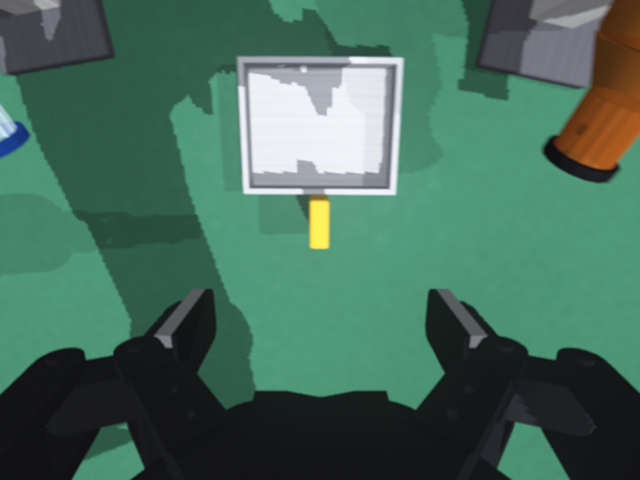

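The wrist picture shows the grip's top at (319,222), centred between the open fingers, with the tray behind it. This agrees with the estimate.

play_rows(
  targets="-1 0 0 0.02 0; -1 0 0 0.05 0; -1 0 0 0.08 0; -1 0 0 0.1 0; -1 0 0 0.108 0; -1 0 0 0.108 0; 1 0 0 0.108 0; 1 0 0 0.108 0",
  squeeze=50,
)

```text
clock: 2.15
tcp_pos: [0.4821, -0.0258, 0.018]
orientation: [-3.142, -0.001, -0.003]
contact_force: [0.3, 0.5, 0.2]
grip_width: 0.0641
gripper_force: 0.0
```

play_rows(
  targets="1 0 0 0 0; 1 0 0 0 0; 1 0 0 0 0; 1 0 0 0 0; 1 0 0 0 0; 1 0 0 0 0",
)

```text
clock: 2.65
tcp_pos: [0.4811, -0.0257, 0.0169]
orientation: [3.142, 0.001, 0.0]
contact_force: [0.5, -0.5, -0.9]
grip_width: 0.0003
gripper_force: 0.0
```

```bash
python3 - <<'E'
from h import *
o=r.get_obs();print(o["grip_width"],o["gripper_force"],o["tcp_pos"])
a=r.grab_frame("wrist"); b=r.grab_frame("top")
cv2.imwrite("pics/m.png",np.hstack([cv2.resize(a,(400,300)),cv2.resize(b[200:350,250:450],(400,300))])[:,:,::-1])
E
```

```text
0.0003029758903867942 0.0 [ 0.48110203 -0.02569142  0.01694718]
```

View pics/m.png

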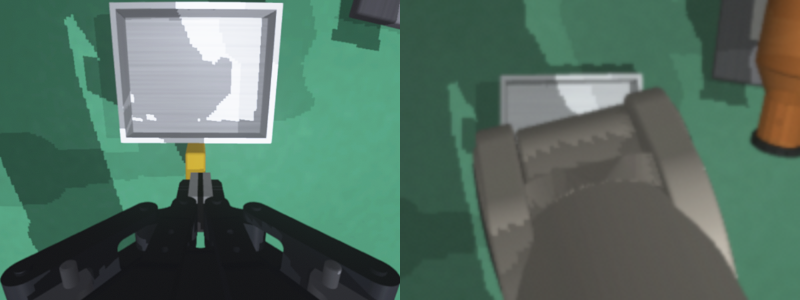

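The left half (wrist) shows the fingers shut on nothing, just behind the grip, whose top is at about (196,160) at half scale. The tray's near rim corners are at (121,143) and (270,143), and its far corners at (110,4) and (283,2). The top camera's view is blocked by the arm.

```bash
python3 - <<'E'
from h import *
C=[atz("wrist",u*1.6,v*1.6,.025) for u,v in((110,4),(283,2),(270,143),(121,143))]
for p in C: print(p)
c=np.mean(C,0);d=C[0]+C[1]-C[2]-C[3];print(c,np.arctan2(d[1],d[0]))
for u,v in((187,152),(204,152),(187,172),(204,172)): print(atz("wrist",u*1.6,v*1.6,.052))
print("tcp px",proj("wrist",[.481,-.0257,.017])/1.6, "pinch",proj("wrist",[.481,-.0257,.052])/1.6)
E
```

```text
[0.60388669 0.03622059 0.025     ]
[ 0.6050889  -0.08344857  0.025     ]
[ 0.50429054 -0.08224362  0.025     ]
[0.50434299 0.03736661 0.025     ]
[ 0.55440228 -0.02302625  0.025     ] -0.011734206850618845
[ 0.50508914 -0.01718642  0.052     ]
[ 0.50508413 -0.02877363  0.052     ]
[ 0.49045405 -0.01694746  0.052     ]
[ 0.49044904 -0.02884018  0.052     ]
tcp px [199.59669837 166.7499765 ] pinch [199.52422679 184.3690674 ]
```

```bash
python3 - <<'E'
from h import *
a=r.grab_frame("wrist")[200:350,220:420]; b=r.grab_frame("scene")[180:330,180:380]
f=lambda i:cv2.resize(i,(400,300),interpolation=cv2.INTER_CUBIC)
cv2.imwrite("pics/m2.png",np.hstack([f(a),f(b)])[:,:,::-1])
E
```

```text
(no output)
```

View pics/m2.png

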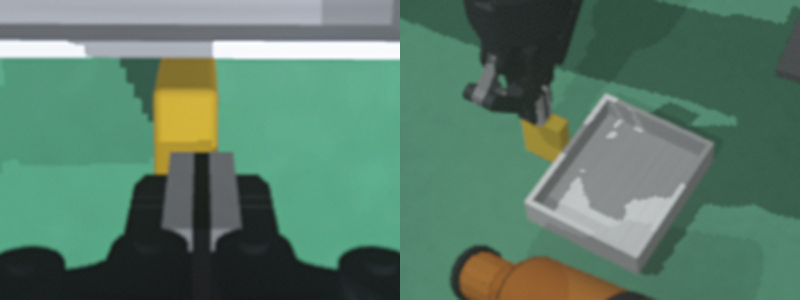

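The left half shows the pads shut, with their front edge at about (200,152) overlapping the grip's top. The right half shows the hand at the grip's rear corner with the tray undisturbed. I'll open and look again to see where the fingers really are relative to the grip.

play_rows(
  targets="-1 0 0 0 0; -1 0 0 0 0; -1 0 0 0 0; -1 0 0 0 0; -1 0 0 0 0; -1 0 0 0 0",
)

```text
clock: 3.35
tcp_pos: [0.481, -0.0257, 0.0168]
orientation: [3.142, 0.001, -0.0]
contact_force: [0.4, 0.5, 0.1]
grip_width: 0.0724
gripper_force: 0.0
```

```bash
python3 - <<'E'
from h import *
o=r.get_obs();print(o["grip_width"],o["gripper_force"],o["tcp_pos"],o["contact_force"])
a=r.grab_frame("wrist")[150:400,120:520]; b=r.grab_frame("scene")[180:330,180:420]
f=lambda i:cv2.resize(i,(480,300),interpolation=cv2.INTER_CUBIC)
cv2.imwrite("pics/m3.png",np.vstack([f(a),f(b)])[:,:,::-1])
for P in([.5045,-.023,.052],[.467,-.023,.052],[.467,-.023,.017],[.492,.017,.03],[.492,-.067,.03]): print(P,proj("wrist",P)-[120,150],(proj("wrist",P)-[120,150])*1.2)
E
```

```text
0.07241931839431331 0.0 [ 0.48098219 -0.0256898   0.01678623] [0.44282307 0.46897312 0.07275081]
[0.5045, -0.023, 0.052] [192.84985038  94.55526939] [231.41982046 113.46632327]
[0.467, -0.023, 0.052] [193.33973726 173.14714367] [232.00768471 207.7765724 ]
[0.467, -0.023, 0.017] [194.46782267 140.6909092 ] [233.36138721 168.82909104]
[0.492, 0.017, 0.03] [113.2873765  105.41789528] [135.94485181 126.50147433]
[0.492, -0.067, 0.03] [282.45851799 105.33824475] [338.95022158 126.40589369]
```

View pics/m3.png

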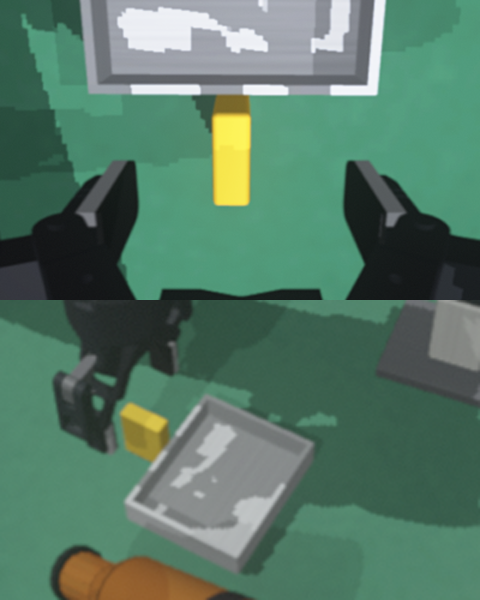

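The upper half (wrist) shows the grip's top at columns 213–250, rows 114–205, with the open pads' tips at about row 162. The lower half (scene) shows the fingertips at about (108,448) and (172,372), straddling the grip's outer end. So the pads may sit further back than I assumed.

```bash
python3 - <<'E'
from h import *
for z in(.017,.027,.04,.055): print(z,[atz("scene",180+u/2,180+(v-300)/2,z)[:2].round(4) for u,v in((108,450),(172,374))],[atz("wrist",120+u/1.2,150+v/1.2,z)[:2].round(4) for u,v in((125,162),(360,162))])
for P in([.467,-.024,.052],[.5045,-.024,.052]): q=proj("scene",P);print((q-180)*2+[0,300])
E
```

```text
0.017 [array([ 0.4621, -0.0453]), array([0.4656, 0.0449])] [array([0.4704, 0.0265]), array([ 0.4703, -0.081 ])]
0.027 [array([ 0.467 , -0.0506]), array([0.4704, 0.0385])] [array([0.4748, 0.0236]), array([ 0.4747, -0.0779])]
0.04 [array([ 0.4732, -0.0574]), array([0.4767, 0.0302])] [array([0.4805, 0.0198]), array([ 0.4804, -0.0739])]
0.055 [array([ 0.4805, -0.0653]), array([0.4839, 0.0207])] [array([0.4871, 0.0154]), array([ 0.4871, -0.0693])]
[123.50856176 407.3166275 ]
[164.04774009 426.41775759]
```

The scene and wrist rays meet only with the fingertips at z ≈ 0.05, well above the reported TCP height. That explains why the fingers shut over the grip's top. I'll lower in small steps and watch the force.

play_rows(
  targets="-1 0 0 0.005 0; -1 0 0 0.01 0; -1 0 0 0.014 0; -1 0 0 0.014 0",
)

```text
clock: 3.78
tcp_pos: [0.4802, -0.0257, 0.0017]
orientation: [3.142, 0.001, -0.003]
contact_force: [-0.7, -0.4, 0.8]
grip_width: 0.0855
gripper_force: 0.0
```

play_rows(
  targets="-1 0 0 0.002 0; -1 0 0 0.004 0; -1 0 0 0.006 0; -1 0 0 0.006 0",
)

```text
clock: 4.12
tcp_pos: [0.4808, -0.0257, -0.0035]
orientation: [3.142, 0.001, -0.001]
contact_force: [-0.2, -0.7, -0.6]
grip_width: 0.0853
gripper_force: 0.0
```

play_rows(
  targets="-1 0 0 0.003 0; -1 0 0 0.006 0; -1 0 0 0.009 0; -1 0 0 0.009 0",
)

```text
clock: 4.45
tcp_pos: [0.4806, -0.0257, -0.0128]
orientation: [3.142, 0.001, -0.001]
contact_force: [-0.1, 0.9, -0.5]
grip_width: 0.0854
gripper_force: 0.0
```

play_rows(
  targets="-1 0 0 0.001 0; -1 0 0 0.002 0; -1 0 0 0.003 0; -1 0 0 0.003 0",
)

```text
clock: 4.78
tcp_pos: [0.4809, -0.0257, -0.0153]
orientation: [3.142, 0.001, -0.0]
contact_force: [-0.7, 0.2, 0.4]
grip_width: 0.0855
gripper_force: 0.0
```

Still no force with the TCP reported below the bench, so the offset is real. I'll close now.

play_rows(
  targets="1 0 0 0 0; 1 0 0 0 0; 1 0 0 0 0; 1 0 0 0 0; 1 0 0 0 0; 1 0 0 0 0; 1 0 0 0 0; 1 0 0 0 0",
  squeeze=50,
)

```text
clock: 5.45
tcp_pos: [0.4811, -0.0256, -0.0151]
orientation: [-3.142, -0.001, -0.0]
contact_force: [-0.4, 0.5, 2.4]
grip_width: 0.0132
gripper_force: 49.8
```

The tray is gripped: 13 mm opening, 50 N. Next I'll lift it 12 mm and carry it under the mouth. The shift in tool axes is dx −0.041, dy −0.186, with spin −0.129.

play_rows(
  targets="1 0 0 -0.006 0; 1 0 0 -0.012 0; 1 -0.004 -0.015 -0.012 -0.01; 1 -0.010 -0.04 -0.012 -0.03; 1 -0.017 -0.075 -0.012 -0.055; 1 -0.025 -0.11 -0.012 -0.08; 1 -0.033 -0.145 -0.012 -0.105; 1 -0.039 -0.175 -0.012 -0.125",
)

```text
clock: 6.12
tcp_pos: [0.4412, 0.1516, -0.0026]
orientation: [-3.135, -0.201, -0.001]
contact_force: [1.1, 1.1, -1.2]
grip_width: 0.013
gripper_force: 49.4
```

```bash
python3 - <<'E'
from h import *
o=r.get_obs();print(o["tcp_pos"],R.from_rotvec(o["orientation"]).as_matrix().round(3),o["grip_width"],o["gripper_force"])
a=r.grab_frame("wrist");b=r.grab_frame("scene")
cv2.imwrite("pics/m4.png",np.hstack([cv2.resize(a,(400,300)),cv2.resize(b[60:285,160:460],(400,300))])[:,:,::-1])
E
```

```text
[ 0.44115196  0.15155515 -0.00259801] [[ 0.992  0.128  0.   ]
 [ 0.128 -0.992  0.001]
 [ 0.    -0.001 -1.   ]] 0.012988785809510685 49.37594532966614
```

View pics/m4.png

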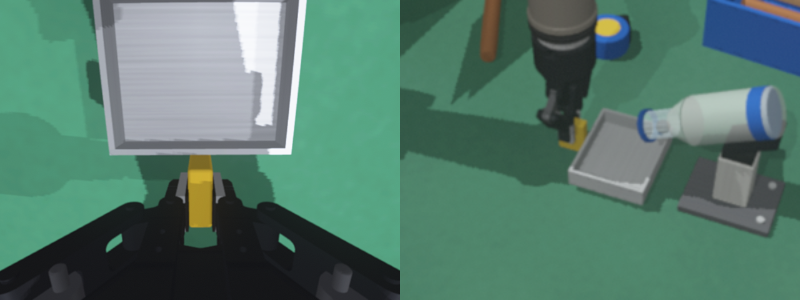

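The left half shows the grip held between the pads; the right half shows the tray level, just short of the bottle's mouth, which is at about (655,125). I'll finish the shift, lower, and release.

play_rows(
  targets="1 0 -0.005 0 0; 1 0 -0.011 0 0; 1 0 -0.011 0.004 0; 1 0 -0.011 0.009 0; 1 0 -0.011 0.012 0; 1 0 -0.011 0.0125 0; 0 0 -0.011 0.0125 0; -0.5 0 -0.011 0.0125 0",
)

```text
clock: 6.88
tcp_pos: [0.4407, 0.1594, -0.016]
orientation: [3.135, 0.195, -0.0]
contact_force: [1.0, 0.3, 0.5]
grip_width: 0.0368
gripper_force: 0.0
```

play_rows(
  targets="-0.5 0 0 0 0; -0.5 0 0 0 0; -0.5 0 0 0 0; -0.5 0 0 -0.02 0; -0.5 0 0 -0.05 0; -0.5 0 0 -0.08 0; -0.5 0 0 -0.11 0; -0.5 0 0 -0.13 0",
)

```text
clock: 7.55
tcp_pos: [0.4413, 0.1606, 0.1169]
orientation: [-3.134, -0.197, -0.004]
contact_force: [0.5, 0.2, 0.2]
grip_width: 0.0641
gripper_force: 0.0
```

```bash
python3 - <<'E'
from h import *
o=r.get_obs();print(o["clock"],o["tcp_pos"],o["grip_width"])
a=r.grab_frame("wrist");b=r.grab_frame("scene")
cv2.imwrite("pics/m5.png",np.hstack([cv2.resize(a,(400,300)),cv2.resize(b[60:285,160:460],(400,300))])[:,:,::-1])
O=np.array([.6475,.187,0]);ex=np.array([.9917,.1286,0]);ey=np.array([-.1286,.9917,0])
for x,y in((-186,60),(-186,-60),(-86,-60),(-86,60)): 
  p=O+x/1000*ex+y/1000*ey+[0,0,.025]; print((x,y),proj("wrist",p)/1.6,(proj("scene",p)-[160,60])*4/3+[400,0])
E
```

```text
7.55 [0.4412753  0.16059563 0.11686347] 0.06407405652827447
(-186, 60) [152.11237752 125.40588318] [604.4175596 113.3952797]
(-186, -60) [248.45860906 124.98702002] [568.87789102 175.4577265 ]
(-86, -60) [252.71519846  37.97112471] [642.40158029 198.21030952]
(-86, 60) [147.08384678  38.49851644] [673.94087199 133.46311947]
```

View pics/m5.png

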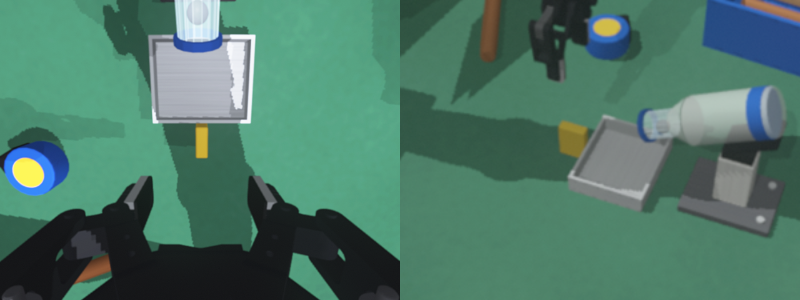

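The tray stands under the mouth: its rim corners are at (149,36) to (251,123), and I predicted a centre column of 200. Next I'll move to the bottle's −y side with the fingers wide open and the finger's back leading.

play_rows(
  targets="-1 0 0.025 0 0; -1 0 0.06 0 0; -1 0.01 0.095 0 0; -1 0.045 0.12 0 0; -1 0.083 0.127 0 0; -1 0.121 0.127 0 0; -1 0.158 0.127 0 0; -1 0.189 0.127 0 0",
)

```text
clock: 8.32
tcp_pos: [0.6458, 0.0575, 0.1128]
orientation: [3.135, 0.196, -0.001]
contact_force: [-0.0, 0.5, -0.1]
grip_width: 0.0855
gripper_force: 0.0
```

play_rows(
  targets="-1 0 0 0.01 0; -1 0 0 0.025 0; -1 0 0 0.034 0; -1 0 0 0.034 0; -1 0 0 0.034 0",
)

```text
clock: 8.73
tcp_pos: [0.6426, 0.0577, 0.0792]
orientation: [3.135, 0.198, -0.004]
contact_force: [-0.5, 0.4, 0.8]
grip_width: 0.0853
gripper_force: 0.0
```

```bash
python3 - <<'E'
from h import *
o=r.get_obs();print(o["clock"],o["tcp_pos"],o["grip_width"])
d=o["tcp_pos"]-[.6475,.187,.145];print("bottle frame",d@[.9917,.1286,0],d@[-.1286,.9917,0])
a=r.grab_frame("wrist");b=r.grab_frame("scene")
cv2.imwrite("pics/m6.png",np.hstack([cv2.resize(a,(400,300)),cv2.resize(b[60:285,200:500],(400,300))])[:,:,::-1])
E
```

```text
8.7333 [0.64257286 0.05772207 0.07916368] 0.08532622821718756
bottle frame -0.02151138445119429 -0.12757129390717664
```

View pics/m6.png

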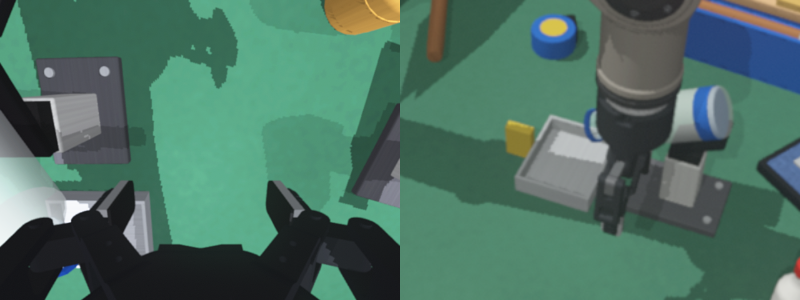

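The left half shows the post and foot beside the left finger; the right half shows the hand beside the barrel, well clear of the tray. Now the first tap, at about 0.21 m/s.

```bash
python3 - <<'E'
from h import *
save("scene","ref")
E
```

play_rows(
  targets="-1 0 -0.010 0 0; -1 0 -0.028 0 0; -1 0 -0.046 0 0; -1 0 -0.030 0 0; -1 0 -0.012 0 0; -1 0 0 0 0; -1 0 0 0 0; -1 0 0 0 0",
)

```text
clock: 9.55
tcp_pos: [0.6441, 0.0574, 0.0807]
orientation: [-3.136, -0.194, -0.001]
contact_force: [0.8, 0.0, -0.6]
grip_width: 0.0852
gripper_force: 0.0
```

play_rows(
  targets="-1 0 0 0 0; -1 0 0 0 0; -1 0 0 0 0; -1 0 0 0 0; -1 0 0 0 0; -1 0 0 0 0; -1 0 0 0 0; -1 0 0 0 0",
)

```text
clock: 10.22
tcp_pos: [0.6439, 0.0579, 0.0803]
orientation: [3.135, 0.197, 0.0]
contact_force: [-0.4, -0.5, -0.0]
grip_width: 0.0853
gripper_force: 0.0
```

```bash
python3 - <<'E'
from h import *
save("scene","t1"); a=cv2.imread("pics/ref.png");b=cv2.imread("pics/t1.png")
d=(cv2.absdiff(a,b).max(2)>35).astype(np.uint8)
n,l,s,c=cv2.connectedComponentsWithStats(d)
for i in range(1,n):
  if s[i][4]>8: print(s[i],c[i])
print(proj("scene",[.5126,.1695,.013]), proj("scene",[.565,.176,.098]))
E
```

```text
[326.83937207 180.04095479] [357.68153659 154.41702716]
```

No change in the picture, so the tap fell short. I'll repeat it deeper, with a reading at the far point.

play_rows(
  targets="-1 0 -0.013 0 0; -1 0 -0.031 0 0; -1 0 -0.050 0 0",
)

```text
clock: 10.52
tcp_pos: [0.6376, 0.1079, 0.0803]
orientation: [3.135, 0.195, 0.0]
contact_force: [-0.4, -0.4, 0.6]
grip_width: 0.0855
gripper_force: 0.4
```

play_rows(
  targets="-1 0 0.018 0 0; -1 0 0.036 0 0; -1 0 0.05 0 0; -1 0 0.05 0 0; -1 0 0.05 0 0; -1 0 0.05 0 0; -1 0 0.05 0 0; -1 0 0.05 0 0",
)

```text
clock: 11.18
tcp_pos: [0.6438, 0.0593, 0.0803]
orientation: [-3.135, -0.2, -0.0]
contact_force: [0.4, 0.3, -0.4]
grip_width: 0.0854
gripper_force: 0.0
```

```bash
cat > df.py <<'E'
from h import *
a=cv2.imread("pics/ref.png");b=r.grab_frame("scene")[:,:,::-1]
cv2.imwrite("pics/t.png",b);d=(cv2.absdiff(a,np.ascontiguousarray(b)).max(2)>25).astype(np.uint8)
n,l,s,c=cv2.connectedComponentsWithStats(d)
print(n,r.get_obs()["clock"])
for i in range(1,n):
  if s[i][4]>5: print(s[i],c[i])
E
python3 df.py
```

```text
17 11.2333
[347 155   4   6   7] [348.42857143 157.28571429]
[342 162   6   5  13] [344.84615385 164.61538462]
```

The pad just began to register contact near 50 mm, so I'll go 7 mm deeper.

play_rows(
  targets="-1 0 -0.019 0 0; -1 0 -0.038 0 0; -1 0 -0.057 0 0",
)

```text
clock: 11.48
tcp_pos: [0.6367, 0.1147, 0.0803]
orientation: [3.135, 0.196, 0.0]
contact_force: [0.4, -3.1, -0.4]
grip_width: 0.0856
gripper_force: 1.7
```

play_rows(
  targets="-1 0 0.018 0 0; -1 0 0.038 0 0; -1 0 0.057 0 0; -1 0 0.057 0 0; -1 0 0.057 0 0; -1 0 0.057 0 0; -1 0 0.057 0 0; -1 0 0.057 0 0",
)

```text
clock: 12.15
tcp_pos: [0.6438, 0.0596, 0.0804]
orientation: [-3.134, -0.201, -0.0]
contact_force: [0.2, 0.4, -0.9]
grip_width: 0.085
gripper_force: 0.0
```

play_rows(
  targets="-1 0 0 0 0; -1 0 0 0 0; -1 0 0 0 0; -1 0 0 0 0; -1 0 0 0 0; -1 0 0 0 0",
)

```text
clock: 12.65
tcp_pos: [0.6439, 0.0579, 0.0803]
orientation: [3.135, 0.197, 0.0]
contact_force: [0.4, -1.0, 0.1]
grip_width: 0.0856
gripper_force: 0.0
```

```bash
python3 df.py
```

```text
3 12.7
```

```bash
sed -i 's/>25/>10/' df.py; python3 df.py; python3 -c "
from h import *
O=np.array([.6475,.187,.145]);ex=np.array([.9917,.1286,0])
print(proj('scene',O-.085*ex-[0,0,.045]))"
```

```text
107 12.75
[355  13  45   8  62] [376.35483871  14.88709677]
[358  20  19   8  30] [367.26666667  22.8       ]
[379  20   5   2   7] [381.42857143  20.28571429]
[351  30   5   7   9] [353.11111111  32.55555556]
[421  64   3   5   9] [422.  66.]
[402  69   5   4   8] [403.875  70.125]
[382  75   9   2  15] [385.4  75.4]
[407 128   3   4   7] [408.         129.71428571]
[376 130  13   1  13] [382. 130.]
[384 134   6   1   6] [386.5 134. ]
[363 138  10   5  24] [367.54166667 139.83333333]
[392 139   4   3   8] [393.5 140. ]
[373 145   6   2   8] [375.5  145.75]
[380 145   7   2   8] [383.    145.875]
[390 169   5   4   8] [392.  170.5]
[301 190   6   6  25] [303.48 192.56]
[353 233   4   3   6] [354.5 234. ]
[356.77900326 153.13774351]
```

```bash
python3 - <<'E'
from h import *
p=atz("scene",303.5,192.5,.013);d=p-[.5126,.1695,0];print(p,d@[.9917,.1286,0],d@[-.1286,.9917,0])
E
```

```text
[0.49139618 0.12461707 0.013     ] -0.026799773945535607 -0.041783587231302315
```

play_rows(
  targets="-1 0 0.01 0 0; -1 0 0.02 0 0; -1 0 0.02 -0.02 0; -1 0 0.02 -0.05 0; -1 0 0.03 -0.085 0; -1 0 0.06 -0.12 0; -1 0 0.095 -0.13 0; -1 0 0.12 -0.13 0",
)

```text
clock: 13.42
tcp_pos: [0.6617, -0.0665, 0.2155]
orientation: [3.133, 0.192, 0.013]
contact_force: [0.2, -1.8, -0.3]
grip_width: 0.0854
gripper_force: 0.0
```

```bash
python3 - <<'E'
from h import *
a=r.grab_frame("top")[200:320,160:260];b=r.grab_frame("scene")[110:230,280:380]
f=lambda i:cv2.resize(i,(400,480),interpolation=cv2.INTER_CUBIC)
cv2.imwrite("pics/m7.png",np.hstack([f(a),f(b)])[:,:,::-1])
E
```

View pics/m7.png

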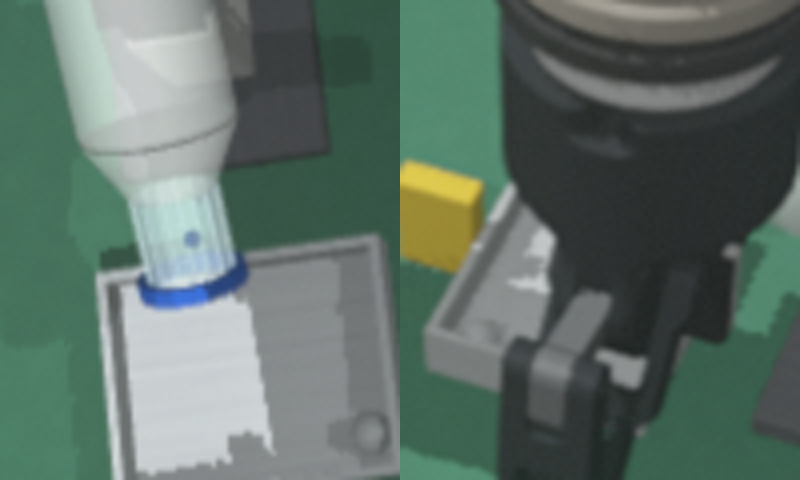

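The left half shows the ball in the tray's lower right corner at (370,433) and the neck empty but for the nib. The right half shows the arm drawn clear.

play_rows(
  targets="-1 0 0 -0.01 0; -1 0 0 -0.02 0; -1 0 0 -0.02 0; -1 0 0 -0.02 0; -1 0 0 -0.02 0; -1 0 0 -0.02 0; -1 0 0 -0.02 0; -1 0 0 -0.02 0",
)

```text
clock: 14.18
tcp_pos: [0.6588, -0.0609, 0.2299]
orientation: [-3.135, -0.198, 0.001]
contact_force: [-0.3, 0.5, 0.9]
grip_width: 0.0855
gripper_force: 0.0
```

```bash
python3 -c "
from h import *
print(r.hand_in())"
```

```text
the job is handed in; nothing more can be done
None
```

I handed the job in at about 14 s (no verdict came back): the last picture shows the ball in the tray under the clear bottle's mouth, the arm is clear, and it never came near the amber bottle.

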